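# Present the loop-back plug to the free bayonet socket

## Task

Pick the grey loop-back plug off the black rubber mat, carry it clear over what stands in between, and hold it ready above the one socket on the cast-iron shelf post that has neither a green cap nor a plug in it: upright, centred, its yellow index rib on the same side as the yellow mark by that socket, and its mouth about a centimetre above the socket's rim. That channel is still live and the seismometer is recording, so neither the plug nor the robot may touch the post, anything on it, or the seismometer, and the plug must not strike the conduit; leave the other things where they lie. Finish holding the plug there in the gripper, quite still: do not plug it in, put it down or let go.

Things in the scene. Friction and masses are not known exactly. Their poses are not given: they have to be found in the camera images.
- plug: Grey bayonet plug, no cable, 66 mm tall, 60-130 g, standing mouth down on the mat. Coupling ring 38 mm dia. up to 22 mm, then a cone, then the round shell to grip (from any side): 28 mm dia., 26 to 63 mm up. Origin: centre of the mouth, its lowest face; z up its axis. Its -x side is the index side: yellow rib on the ring, yellow stripe on the top face.
- plug_index (a point): Point on the yellow index rib of the plug, 20 mm from the axis to the plug's -x side, 11 mm above the mouth.
- post: Fixed cast-iron shelf post: foot and column at its back (+x), column top 131 mm up; shelf plate 84 by 240 mm, top 110 mm above the work surface, with three like bayonet sockets in a row along y, 85 mm apart. Origin: on the work surface under the plate's centre. On its -x side (front, towards the robot) a yellow index mark on the plate before each socket.
- socket_left (a point): Centre of the rim (mouth) of the socket at the post's +y end. Barrel 28 mm outer diameter, rim 22 mm above the plate, 132 mm above the work surface. Axes as the post's: z up, -x towards the yellow mark.
- socket_middle (a point): The same for the middle socket.
- socket_right (a point): The same for the socket at the post's -y end.
- green_cap: Matte green dust cap, 37 mm diameter, locked on one of the three sockets (which one varies); its top is 32 mm above the shelf plate. Origin: on the plate, on the axis of the socket it closes.
- seated_plug: Grey plug of the same kind with a blue band, locked in another of the three sockets (which one varies); top 70 mm above the shelf plate, 180 mm above the work surface. Origin: on the plate, on its socket's axis. The third socket, bare with its brass pins showing, is the free one.
- mat: Black rubber mat fixed on the concrete, 150 by 120 by 4 mm, with the plug on it. Origin: centre of its underside.
- seismometer: Compact seismometer standing loose on three feet: steel drum 96 mm diameter with a blue band, top 120 mm up, carrying handle along its y up to 154 mm, 1.7 kg. It stands between the mat and the post. Origin: centre of its underside.
- conduit: Fixed galvanised conduit on saddles, 25 mm diameter, top 43 mm above the concrete, running straight along world x between the mat and the seismometer, from 270 mm on the robot's side (-x) of its origin to 270 mm beyond it, where it enters a junction box 100 by 160 by 93 mm. Origin: on the concrete under the conduit's middle.
- chrome_knob: Loose chrome knob, 36 mm diameter, 36 mm tall. Bystander. Origin: centre of its underside.
- nylon_ferrule: Loose white nylon ferrule, 30 mm diameter flange, 26 mm tall. Bystander. Origin: centre of its underside.
- earth_rod_stub: Loose copper earth rod stub, 16 mm diameter and 120 mm long along its x, with a brass clamp, 36 mm tall at the clamp bolt. Bystander. Origin: centre of its underside.
- spirit_level: Loose yellow spirit level 150 by 22 by 36 mm, long along its x. Bystander. Origin: centre of its underside.
- wrench: Loose steel wrench, 150 mm long along its x. Bystander. Origin: under its middle.
Mind the look-alikes: they are no part of the job. What is shaped like the plug but pink or purple is not meant.

How it is judged:
By the outcome, as a careful person would: the job done as asked, in the order asked, and still so for the second after the job is handed in, while the arm keeps its last pose, push and grip.
It also fails if it takes over 45 s, if anything falls off the work surface, if the arm or the gripper's body presses on something with over 40 N, if the wrist force passes 120 N, or if a joint passes its speed limit or range.

## Robot

A 6-joint arm with a two-finger parallel gripper is mounted at the origin on the work surface. World frame = base frame: x ahead of the robot, y to its left, z up, the work surface at z = 0. Lengths are in m, angles in rad, forces in N, time in s.
With the tool pointing down it reaches from about 0.275 to 0.85 m from the base axis. Payload 5.2 kg.
Tool frame: the origin (TCP) lies at the very end of the fingers, on their centre line; the grasp point (between the pads) lies r.grasp_offset behind it (r.grasp_offset is the distance from the TCP to the grasp point, in m); z points along the fingers, y is the line along which they close (so a half turn about z gives the same grasp; the last joint's range is limited). The gripper opens to 85 mm and grips with 20 to 120 N. Pads are 22 mm wide; open, the fingers measure 114 mm over their backs; the gripper's body (76 mm by 85 mm) begins 54 mm behind the grasp point. The pads swing forward as they close: fully open they stand 13 mm farther back than shut.
Start: joints at [-1.448, 0.259, 1.535, -0, 1.348, -0.203], TCP at [0.176, -0.521, 0.231] pointing down, gripper open.
Joint ranges: [-3.14, 3.14], [-0.91, 2.08], [0.19, 2.58], [-1.22, 4.36], [0.22, 2.71], [-3.12, 3.12]. Speed limits (rad/s): [2.57, 2.57, 3.14, 3.14, 3.14, 3.14].

## Interface

Orientations are given as a unit quaternion [x, y, z, w].
In Python, from workcell import telemetry, snapshot, camera_params, job, r gives the robot as it stands.
- The arm moves only by the shell command python3 -m creep 'ROWS'. ROWS is JSON, a list of rows, each a list of 7 numbers: the turn, a rotation vector about the tool's x, y, z in units of 6 degrees (1.0 is 6 degrees), then the shift along the tool's x, y, z in cm, then the finger opening in cm, from 0 to 8.54. A call has 1 to 12 rows; each row shifts and turns the commanded pose from where the row before left it, along the tool's axes as they then stand; what a row does not reach is not made up. A row lasts 1/8 s, in which the tool goes at most 62.5 mm and 10.7 degrees, less where a joint would pass 70% of its speed; a pose out of reach is approached as far as the arm can. A call is refused whole if a number of a shift passes 6.25 or a number of a turn 1, either way. A call with a gripper value outside its range is refused whole. The fingers move at their own pace and stop on an object; the grip force is fixed at half the most. Time passes only in rows, so rows that do not move let the fingers close. It gives the time, the measured TCP pose, the force, the opening and the grip force at its end, in the units of the state.
- telemetry.observe(): the state, without advancing time (a new reading comes with each control period).
- snapshot(name): name is "scene" or "top" or "wrist"; returns the picture (420x560x3 uint8, red, green, blue); there is no depth.
- camera_params(name): a dict with "intrinsics" (3x3 intrinsics, pixels), "rvec" (rotation vector, rad) and "tvec" (3), from world to camera coordinates, as OpenCV has them; the wrist camera has in their place "mount" (4x4, takes a point from camera to tool coordinates, whose origin is the TCP and whose axes are the flange's). Camera axes: x right, y down, z forward; pixel columns grow to the right and rows downward; lengths in m; the calibration is good to about 2 mm. A picture is of the moment at which its call begins: read the wrist's pose just before it. camera_params takes no time and is no camera call.
- job.close_job(): hands the job in; it is judged then, once.
The state is a dict: "t": time; "joint_positions": joint angles; "qvel": joint speeds; "tau": joint torques, N m; "eef_pos": TCP position; "orientation": TCP orientation; "wrist_force": force on the tool from outside, world axes, zero at the start; "wrist_torque": the same for the moment, N m; "grip_width": finger opening in m; "gripper_force": force on a finger pad.
Only numpy, scipy, OpenCV 4.12 (cv2) and the standard library are available. Lean on these libraries where they do the work, as an engineer would, in place of code of your own. Each camera call takes 0.05 s, during which the arm holds its last target. There are 200 camera calls.

## Working session

There is one attempt and no reset: what is moved stays moved. The work goes in short steps, Python scripts to look and compute and a shell command to move; the robot and the scene stay as the last step left them, time stands still between calls to the robot, and variables do not carry over. Pictures are saved under pics/ and viewed, at most 10 in all, crops included, and the job is handed in when it is done.

```bash
mkdir -p pics; ls
python3 - <<'E'
from workcell import telemetry,snapshot,camera_params,r
import cv2
for n in ["scene","top"]:
    im=snapshot(n); cv2.imwrite(f"pics/{n}0.png",cv2.resize(im[:,:,::-1],(800,600),interpolation=cv2.INTER_CUBIC))
    p=camera_params(n);print(n,p)
print(camera_params("wrist"),r.grasp_offset)
s=telemetry.observe();print(s)
E
```

```text
pics
scene {'intrinsics': array([[385.04089126,   0.        , 271.60648339],
       [  0.        , 385.04089126, 207.58765387],
       [  0.        ,   0.        ,   1.        ]]), 'rvec': array([ 1.64601729,  1.63685546, -0.86239945]), 'tvec': array([ 0.03470946, -0.19752073,  1.4356545 ])}
top {'intrinsics': array([[422.05746584,   0.        , 278.36692555],
       [  0.        , 422.05746584, 206.41233703],
       [  0.        ,   0.        ,   1.        ]]), 'rvec': array([ 2.12612731, -2.19028144,  0.11468934]), 'tvec': array([-3.10797236e-04,  5.08996984e-01,  1.23498603e+00])}
{'intrinsics': array([[360.88504129,   0.        , 283.86542713],
       [  0.        , 360.88504129, 212.09356604],
       [  0.        ,   0.        ,   1.        ]]), 'mount': array([[ 5.08475751e-04, -9.61579892e-01, -2.74524778e-01,
         6.98188965e-02],
       [ 9.99999447e-01,  7.41549450e-04, -7.45228068e-04,
         5.95400628e-04],
       [ 9.20170022e-04, -2.74524247e-01,  9.61579737e-01,
        -1.41500883e-01],
       [ 0.00000000e+00,  0.00000000e+00,  0.00000000e+00,
         1.00000000e+00]])} 0.0187
{'t': 0.1, 'joint_positions': array([-1.44780364e+00,  2.59285159e-01,  1.53596320e+00,  7.95042990e-07,
        1.34799284e+00, -2.02782263e-01]), 'qvel': array([ 0.00075165, -0.00011378, -0.00292491, -0.00043541,  0.00160883,
        0.00058377]), 'tau': array([ 1.28088359e-03, -4.46968710e+01, -2.91247916e+01, -2.91595334e-04,
        6.17965590e-03, -6.21538788e-06]), 'eef_pos': array([ 0.17599715, -0.52058944,  0.23055392]), 'orientation': array([ 9.86762821e-01,  1.62167988e-01,  3.32627496e-05, -8.23600645e-04]), 'wrist_force': array([0.02957566, 0.23575297, 0.28048379]), 'wrist_torque': array([-0.02255043,  0.04340533,  0.05080304]), 'gripper_force': 0.0, 'grip_width': 0.08507939289961867}
```

View pics/scene0.png

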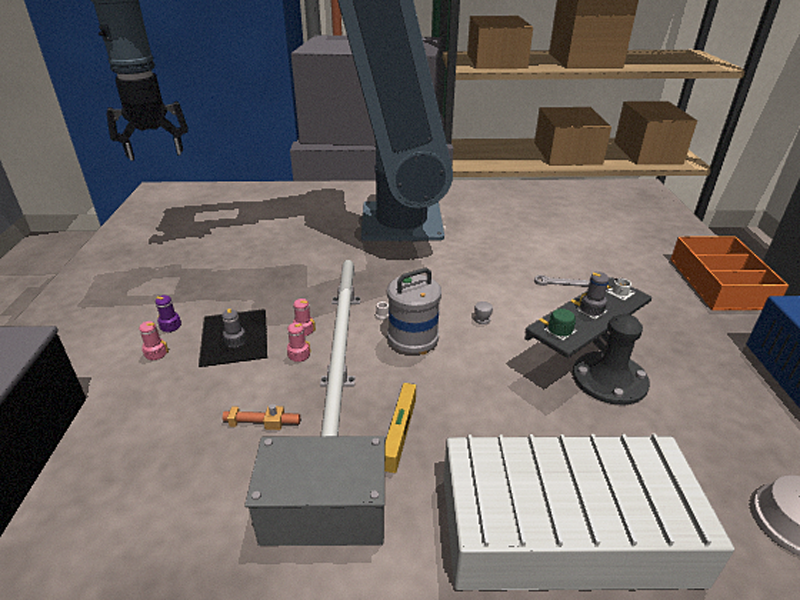

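View pics/top0.png

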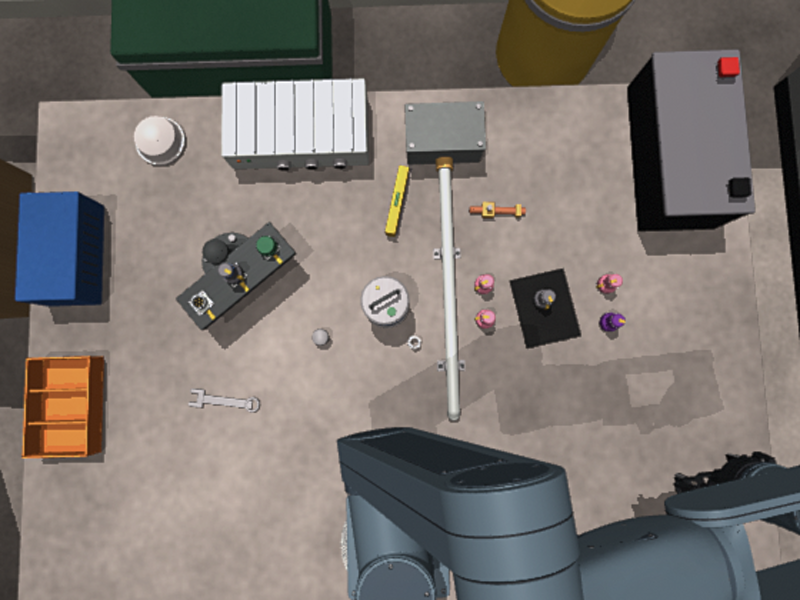

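The scene view shows the grey plug on the mat at (232,328). The top view shows it at (545,298), with the conduit along x≈449 and the seismometer at (386,302). The post's three sockets are the bare one at (200,302), the seated plug at (232,272) and the green cap at (265,245). So socket_left is the free one. Next I'll crop closer.

```bash
cat > h.py <<'E'
import numpy as np,cv2
from scipy.spatial.transform import Rotation as R
from workcell import telemetry,snapshot,camera_params,r
def cam(n,s=None):
    p=camera_params(n);K=p["intrinsics"]
    if n=="wrist":
        T=np.eye(4);T[:3,:3]=R.from_quat(s["orientation"]).as_matrix();T[:3,3]=s["eef_pos"];T=T@p["mount"]
    else:
        W=np.eye(4);W[:3,:3]=cv2.Rodrigues(p["rvec"])[0];W[:3,3]=p["tvec"];T=np.linalg.inv(W)
    return K,T
def ray(c,u,z):
    K,T=c;d=T[:3,:3]@np.linalg.solve(K,[u[0],u[1],1]);return T[:3,3]+d*(z-T[2,3])/d[2]
def proj(c,X):
    K,T=c;q=K@(T[:3,:3].T@(np.asarray(X)-T[:3,3]));return q[:2]/q[2]
def crop(im,x,y,w,h,k):
    return cv2.resize(np.ascontiguousarray(im[y:y+h,x:x+w,::-1]),(w*k,h*k),interpolation=cv2.INTER_CUBIC)
E
python3 - <<'E'
from h import *
im=snapshot("top")
a=crop(im,345,180,80,75,5);b=crop(im,120,150,95,85,4)
c=np.zeros((375,780,3),np.uint8);c[:,:400]=a;c[:340,400:]=b
cv2.imwrite("pics/c1.png",c)
E
```

```text
(no output)
```

View pics/c1.png

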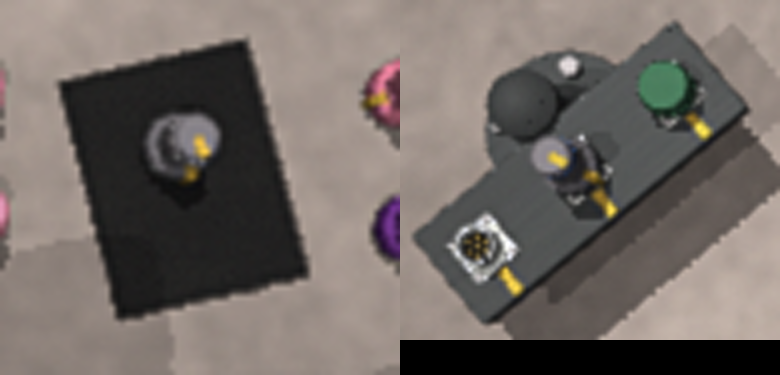

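Left crop: plug top centre ≈(203,134), rib ≈(190,174), stripe from (196,137) to (206,156). Right crop: plate corners (414,236), (675,22), (748,108) and (488,322), bare socket rim ≈(478,243), cap top (665,86), seated plug top (550,157).

Run:
```python
from h import *
c=cam("top")
A=lambda x,y,z:ray(c,((x+.5)/5-.5+345,(y+.5)/5-.5+180),z)
B=lambda x,y,z:ray(c,((x-400+.5)/4-.5+120,(y+.5)/4-.5+150),z)
np.set_printoptions(precision=4,suppress=True)
print("plug top",A(203,134,.070),"rib",A(190,174,.022),"ring",A(182,147,.015))
s0,s1=A(196,137,.07),A(206,156,.07);print("stripe ang",np.degrees(np.arctan2(*(s1-s0)[1::-1])))
P=[B(*q,.11) for q in[(414,236),(675,22),(748,108),(488,322)]];print(np.array(P),"post",np.mean(P,0))
d=P[0]-P[1]+P[3]-P[2];y=np.arctan2(d[1],d[0])-np.pi/2;print("post yaw",np.degrees(y))
m=np.mean(P,0);print("sock from plate",m+.085*np.array([-np.sin(y),np.cos(y),0]))
print("sock",B(478,243,.132),"cap",B(665,86,.142),"seated",B(550,157,.18),"sock from both",)
print("marks",B(511,281,.11),B(604,197,.11),B(698,125,.11))
t=(200*.7,302*.7)
sc=cam("scene")
for n,X in [("plugtop",A(203,134,.07)),("sock",m+[.0-.085*np.sin(y),.085*np.cos(y),.022])]: print(n,proj(sc,X)/.7)
for n,q,z in[("seis",(386,302),.12),("cond",(449,302),.043)]:print(n,ray(c,np.array(q)*.7,z))
s=telemetry.observe();print(R.from_quat(s["orientation"]).as_matrix())
```

```text
plug top [ 0.4947 -0.3244  0.07  ] rib [ 0.476  -0.3271  0.022 ] ring [ 0.4931 -0.3249  0.015 ]
stripe ang -155.42991310786124
[[0.5064 0.4204 0.11  ]
 [0.6542 0.236  0.11  ]
 [0.5904 0.1845 0.11  ]
 [0.4444 0.3678 0.11  ]] post [0.5489 0.3022 0.11  ]
post yaw 38.623418112448604
sock from plate [0.4958 0.3686 0.11  ]
sock [0.4976 0.3678 0.132 ] cap [0.6014 0.236  0.142 ] seated [0.548 0.304 0.18 ] sock from both
marks [0.4726 0.3519 0.11  ] [0.53   0.2866 0.11  ] [0.5793 0.22   0.11  ]
plugtop [227.5177 312.6681]
sock [621.1839 281.783 ]
seis [0.4851 0.007  0.12  ]
cond [ 0.4891 -0.1213  0.043 ]
[[ 0.9474  0.32   -0.0002]
 [ 0.32   -0.9474  0.0014]
 [ 0.0003 -0.0013 -1.    ]]
```

```bash
python3 -m creep '[[0,0,0,2,-0.4,0.3,8.5],[0,0,0,4.2,-1,0.7,8.5],[0,0,0,4.8,-1.1,0.8,8.5],[0,0,0,4.8,-1.1,0.8,8.5],[0,0,0,4.8,-1.1,0.8,8.5],[0,0,0,4.8,-1.1,0.8,8.5],[0,0,0,4.8,-1.1,0.8,8.5],[0,0,0,4.2,-1,0.7,8.5],[0,0,0,2,-0.5,0.3,8.5],[0,0,0,0,0,0,8.5],[0,0,0,0,0,0,8.5]]'
python3 - <<'E'
from h import *
s=telemetry.observe();im=snapshot("wrist");c=cam("wrist",s)
np.savez("w1.npz",im=im,K=c[0],T=c[1]);print(s["eef_pos"])
p=proj(c,[.494,-.3245,.07]);print(p)
x,y=[int(v) for v in p-[70,60]];x=max(x,0);y=max(y,0);print(x,y)
cv2.imwrite("pics/w1.png",crop(im,x,y,150,120,5))
E
```

```text
t: 1.52
eef_pos: [0.4934, -0.3254, 0.1714]
orientation: [0.987, 0.162, -0.0, 0.0]
wrist_force: [0.6, 0.3, 0.5]
grip_width: 0.0847
gripper_force: 0.0
[ 0.49340248 -0.32535335  0.17142871]
[282.37839112 211.49920443]
212 151
```

View pics/w1.png

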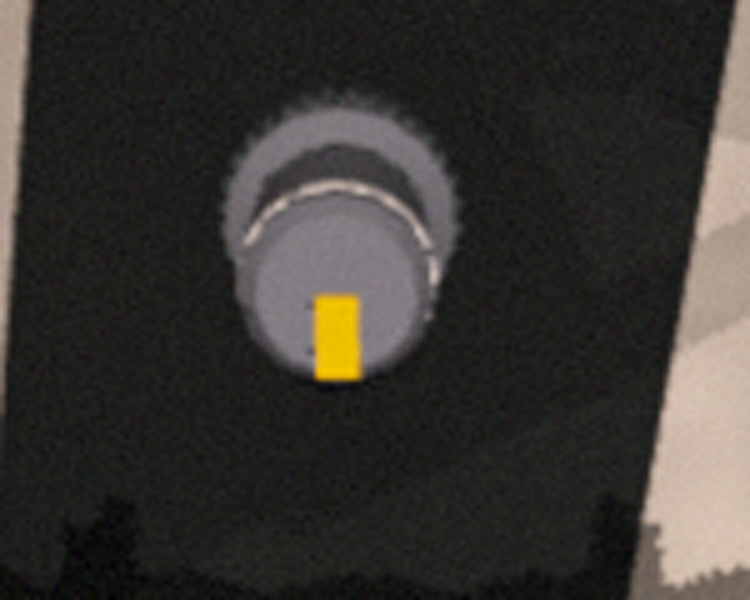

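The plug top is centred at ≈(336,288), and its stripe runs straight down from (336,295) to (338,381), so the index already lies along tool −x.

Run:
```python
from h import *
d=np.load("w1.npz");c=(d["K"],d["T"])
g=lambda x,y,z:ray(c,((x+.5)/5-.5+212,(y+.5)/5-.5+151),z)
s=telemetry.observe();M=R.from_quat(s["orientation"]).as_matrix()
p=g(336,288,.07);a,b=g(336,295,.07),g(338,381,.07);v=b-a
print(p,g(341,215,.018),np.linalg.norm(v),"plug yaw",np.degrees(np.arctan2(v[1],v[0]))+180,"tool yaw",np.degrees(np.arctan2(M[1,0],M[0,0])))
print("edge",g(336,381,.07))
p[2]=.032;print("tool shift cm",M.T@(p-s["eef_pos"])*100)
```

```text
[ 0.49546799 -0.32137018  0.07      ] [ 0.4939892  -0.32196671  0.018     ] 0.012648856848125854 plug yaw 19.745685741274656 tool yaw 18.60688946133581
edge [ 0.48250998 -0.32569637  0.07      ]
tool shift cm [ 0.3542763  -0.34159988 13.95338134]
```

```bash
python3 -m creep '[[0,0,0.2,0.3,-0.3,1.4,8.5],[0,0,0,0,0,3,8.5],[0,0,0,0,0,3.5,8.5],[0,0,0,0,0,3,8.5],[0,0,0,0,0,2,8.5],[0,0,0,0,0,1,8.5],[0,0,0,0,0,0,8.5],[0,0,0,0,0,0,6],[0,0,0,0,0,0,4],[0,0,0,0,0,0,3],[0,0,0,0,0,0,2],[0,0,0,0,0,0,2]]'
python3 -m creep '[[0,0,0,0,0,0,2],[0,0,0,0,0,0,2],[0,0,0,0,0,0,2]]'
```

```text
t: 3.08
eef_pos: [0.4963, -0.3215, 0.0331]
orientation: [0.988, 0.152, 0.0, 0.001]
wrist_force: [-0.7, 0.1, 5.7]
grip_width: 0.0266
gripper_force: 58.9
t: 3.45
eef_pos: [0.4963, -0.3215, 0.0331]
orientation: [0.988, 0.152, 0.0, 0.001]
wrist_force: [-0.5, 0.6, 5.8]
grip_width: 0.0264
gripper_force: 58.9
```

```bash
python3 -m creep '[[0,0,0,0,0,-0.6,2],[0,0,0,0,0,-2,2],[0,0,0,0,0,-3.5,2],[0,0,-0.8,0,0,-4,2],[0,0,-0.8,0,0,-4,2],[0,0,-0.8,0,0,-4,2],[0,0,-0.8,0,0,-3,2],[0,0,0,0,0,-1.5,2],[0,0,0,0,0,-0.5,2],[0,0,0,0,0,0,2],[0,0,0,0,0,0,2]]'
python3 - <<'E'
from h import *
s=telemetry.observe();M=R.from_quat(s["orientation"]).as_matrix();print(s["wrist_force"],s["joint_positions"],"yaw",np.degrees(np.arctan2(M[1,0],M[0,0])))
t=np.array([.496-.01,.368-.08,s["eef_pos"][2]]);print(M.T@(t-s["eef_pos"])*100)
im=snapshot("wrist");c=cam("wrist",s);np.savez("w2.npz",im=im,K=c[0],T=c[1])
E
```

```text
t: 4.82
eef_pos: [0.4955, -0.3207, 0.2617]
orientation: [0.949, 0.314, -0.001, -0.001]
wrist_force: [-0.1, -0.5, -1.6]
grip_width: 0.0266
gripper_force: 59.0
[-0.07335377 -0.47629931 -1.63960794] [-7.63384689e-01  3.15611695e-01  1.38242744e+00  1.49971926e-05
  1.44631578e+00  1.67902932e-01] yaw 36.64107683659854
[ 35.5712852  -49.40878821   0.11878547]
```

```bash
python3 -m creep '[[0,0,0,0.6,-0.8,0,2],[0,0,0,1.6,-2.2,0,2],[0,0,0,2.5,-3.5,0,2],[0,0,0,2.9,-4,0,2],[0,0,0,2.9,-4,0,2],[0,0,0,2.9,-4,0,2],[0,0,0,2.9,-4,0,2],[0,0,0,2.9,-4,0,2],[0,0,0,2.9,-4,0,2],[0,0,0,2.9,-4,0,2],[0,0,0,2.9,-4,0,2],[0,0,0,2.5,-3.5,0,2]]'
python3 -m creep '[[0,0,0,2,-2.8,0,2],[0,0,0,1.5,-2,0,2],[0,0,0,1,-1.4,0,2],[0,0,0,0.5,-0.7,0,2],[0,0,0,0,0,0,2],[0,0,0,0,0,0,2]]'
python3 - <<'E'
from h import *
s=telemetry.observe();im=snapshot("wrist");c=cam("wrist",s)
np.savez("w3.npz",im=im,K=c[0],T=c[1]);print(s["eef_pos"],s["wrist_force"])
print(proj(c,[.496,.368,.132]))
cv2.imwrite("pics/w3.png",cv2.resize(im[:,:,::-1],(800,600),interpolation=cv2.INTER_CUBIC))
E
```

```text
t: 6.38
eef_pos: [0.487, 0.2004, 0.2636]
orientation: [0.949, 0.315, 0.0, -0.0]
wrist_force: [1.0, -0.7, -1.9]
grip_width: 0.0264
gripper_force: 59.1
t: 7.12
eef_pos: [0.4879, 0.2817, 0.2633]
orientation: [0.949, 0.314, -0.0, 0.0]
wrist_force: [-0.4, -0.5, -1.2]
grip_width: 0.0264
gripper_force: 59.1
[0.48791376 0.28173797 0.2633313 ] [-0.37114596 -0.49551115 -1.19815269]
[195.74647536 125.58595924]
```

View pics/w3.png

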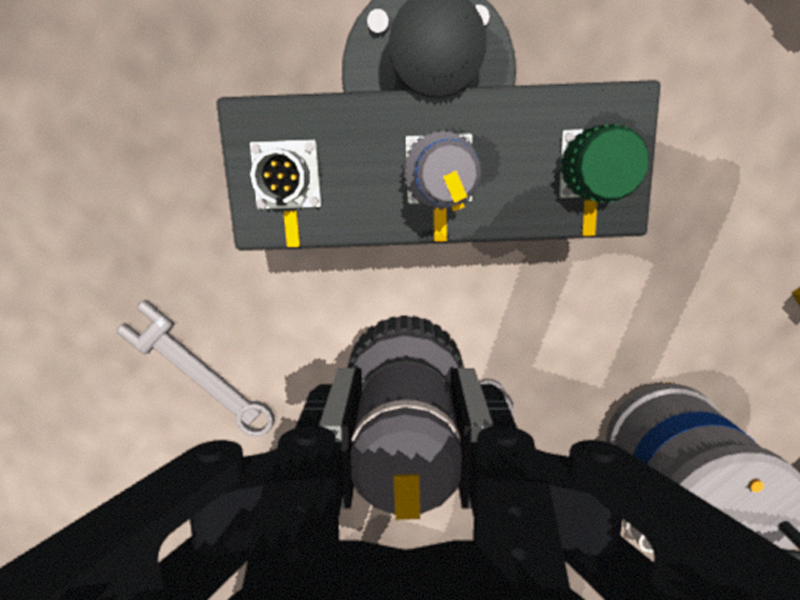

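The wrist view shows the bare socket at ≈(280,174), plate corners at (218,99), (659,82), (647,235) and (236,249), and the plug at (406,450), upright between the pads. I'll enlarge the socket and the plug.

Run:
```python
from h import *
d=np.load("w3.npz");im=d["im"]
a=crop(im,165,90,65,90,6);b=crop(im,240,215,90,155,4)
b=crop(im,235,215,98,150,4)
o=np.zeros((600,790,3),np.uint8);o[:540,:390]=a;o[:,392:784]=np.clip(b.astype(int)*2,0,255)
cv2.imwrite("pics/c3.png",o)
```

```text
(no output)
```

View pics/c3.png

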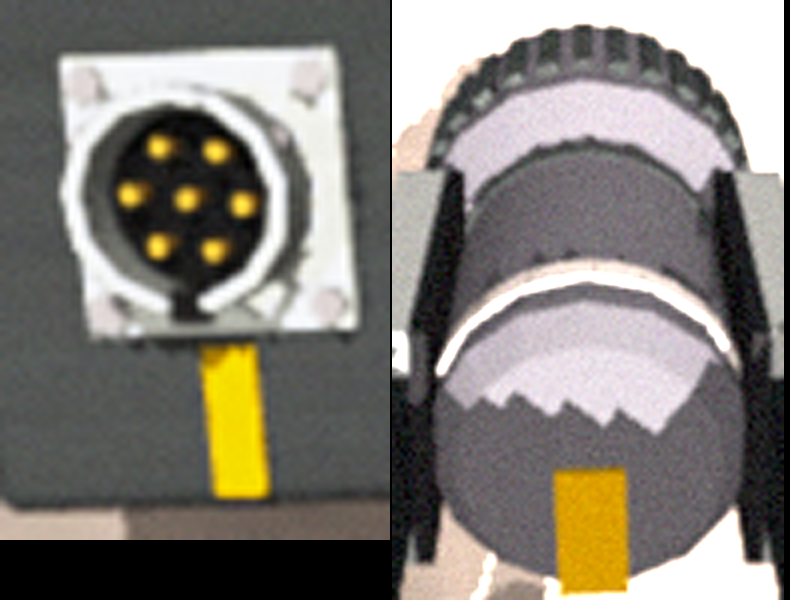

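Run:
```python
from h import *
np.set_printoptions(precision=4,suppress=True)
d=np.load("w3.npz");c=(d["K"],d["T"])
s=telemetry.observe();M=R.from_quat(s["orientation"]).as_matrix();tc=s["eef_pos"];yaw=lambda v:np.degrees(np.arctan2(v[1],v[0]))
S=lambda x,y,z:ray(c,((x+.5)/6-.5+165,(y+.5)/6-.5+90),z)
P=lambda x,y,z:ray(c,((x-392+.5)/4-.5+235,(y+.5)/4-.5+215),z)
F=lambda x,y,z:ray(c,(np.array([x,y])+.5)*.7-.5,z)
sk=S(176,199,.132);print("sock",sk,"mark",S(230,347,.11),S(240,497,.11),"dir",yaw(S(230,347,.11)-S(240,497,.11)))
Q=np.array([F(*q,.11) for q in[(218,99),(659,82),(647,235),(236,249)]]);m=Q.mean(0)
e=Q[0]-Q[1]+Q[3]-Q[2];y=np.arctan2(e[1],e[0])-np.pi/2
print("post",m,"yaw",np.degrees(y),"edge",np.linalg.norm(e)/2,"sock",m+.085*np.array([-np.sin(y),np.cos(y),0]))
for n,q,z in[("seated flange",(441,169),.112)]:print(n,F(*q,z))
zm=tc[2]-.0291;zt=zm+.066
a,b=P(589.5,468,zt),P(593,592,zt);u=(a-b)/np.linalg.norm(a-b)
print("tcp",tc,"toolyaw",yaw(M[:,0]),"plugyaw",yaw(u),"stripe",np.linalg.norm(a-b),"top ctr", b+.014*u)
print("disc sides",(P(437,440,zt)+P(745,440,zt))/2,np.linalg.norm(P(437,440,zt)-P(745,440,zt)))
ax=b+.014*u
for h in(.003,.022):
  th=np.linspace(0,2*np.pi,200);C=np.array([proj(c,[ax[0]+.019*np.cos(t),ax[1]+.019*np.sin(t),zm+h]) for t in th])
  C=(C-[235,215])*4+[392,0];print(h,C.min(0),C.max(0))
```

```text
sock [0.4969 0.3702 0.132 ] mark [0.4811 0.3577 0.11  ] [0.4648 0.3454 0.11  ] dir 36.98316919781968
post [0.5495 0.3039 0.11  ] yaw 38.66048010234287 edge 0.23551200779404202 sock [0.4964 0.3703 0.11  ]
seated flange [0.5502 0.3033 0.112 ]
tcp [0.488  0.2816 0.2633] toolyaw 36.60736889952035 plugyaw 38.064723904037166 stripe 0.012187950215560227 top ctr [0.4884 0.2815 0.3002]
disc sides [0.4892 0.2819 0.3002] 0.025478765993858742
0.003 [435.2241   8.8673] [739.7024 292.1387]
0.022 [418.0307  59.304 ] [756.8875 370.3851]
```

```bash
python3 -m creep '[[0,0,-0.1,0.7,-0.8,0,2],[0,0,0,1.5,-1.7,0,2],[0,0,0,1.7,-1.8,0,2],[0,0,0,1.3,-1.5,0,2],[0,0,0,0.75,-0.8,0,2],[0,0,0,0,0,0.5,2],[0,0,0,0,0,1.5,2],[0,0,0,0,0,1.5,2],[0,0,0,0,0,1.5,2],[0,0,0,0,0,1,2],[0,0,0,0,0,0,2],[0,0,0,0,0,0,2]]'
python3 - <<'E'
from h import *
s=telemetry.observe();t=s["eef_pos"];M=R.from_quat(s["orientation"]).as_matrix();print(t,s["wrist_force"],M)
im=snapshot("scene");c=cam("scene")
for n,X in[("rim",[.4967,.3702,.132]),("mouth",[t[0],t[1],t[2]-.0291]),("top",[t[0],t[1],t[2]+.037])]:print(n,(proj(c,X)-[385,150]+.5)*6)
b=snapshot("top");c=cam("top")
for n,X in[("top",[t[0],t[1],t[2]+.037])]:print(n,proj(c,X))
cv2.imwrite("pics/s4.png",crop(im,385,130,100,95,6))
E
```

```text
t: 8.68
eef_pos: [0.4957, 0.3711, 0.2038]
orientation: [0.948, 0.32, 0.0, -0.0]
wrist_force: [0.3, -0.1, -1.1]
grip_width: 0.0266
gripper_force: 59.1
[0.49568434 0.37112232 0.20377739] [ 0.2801419  -0.08070343 -1.11486606] [[ 7.95828467e-01  6.05521586e-01  8.12749343e-04]
 [ 6.05521499e-01 -7.95828859e-01  3.76617061e-04]
 [ 8.74859142e-04  1.92414622e-04 -9.99999599e-01]]
rim [306.67620673 287.66462365]
mouth [333.27104014 197.42369131]
top [375.06150295  50.18602834]
top [123.09345235 206.59664069]
```

View pics/s4.png

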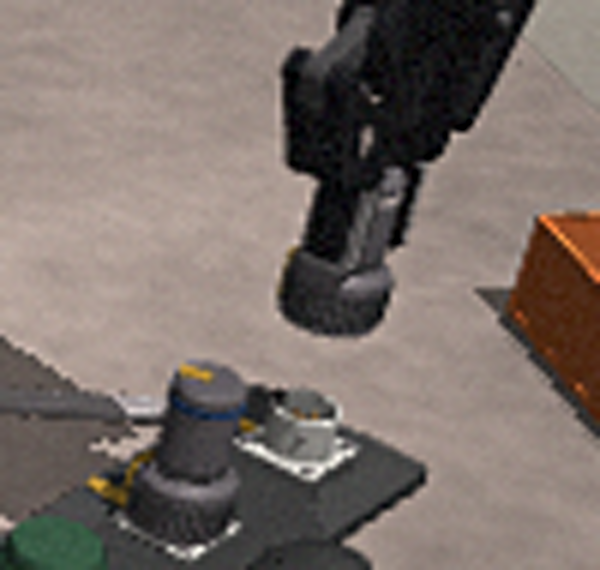

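Mouth at ≈(334,318) and rim at ≈(306,405) match the predictions of (333,317) and (307,408). Next is a 1.1 mm correction and a 3.25 cm descent.

```bash
python3 -m creep '[[0,0,0,0,0.11,0.4,2],[0,0,0,0,0,0.8,2],[0,0,0,0,0,0.8,2],[0,0,0,0,0,0.7,2],[0,0,0,0,0,0.4,2],[0,0,0,0,0,0.15,2],[0,0,0,0,0,0,2],[0,0,0,0,0,0,2],[0,0,0,0,0,0,2],[0,0,0,0,0,0,2]]'
python3 - <<'E'
from h import *
s=telemetry.observe();t=s["eef_pos"];M=R.from_quat(s["orientation"]).as_matrix();print(t,s["wrist_force"],np.degrees(np.arctan2(M[1,0],M[0,0])),s["qvel"])
im=snapshot("scene");c=cam("scene");b=snapshot("wrist")
for n,X in[("rim",[.4967,.3702,.132]),("mouth",[t[0],t[1],t[2]-.0291])]:print(n,(proj(c,X)-[405,165]+.5)*8)
o=np.zeros((480,800,3),np.uint8);o[:,:400]=crop(im,405,165,50,60,8);o[:465,410:]=crop(b,220,215,130,155,3)
cv2.imwrite("pics/s5.png",o)
E
```

```text
t: 10.02
eef_pos: [0.4961, 0.3701, 0.171]
orientation: [0.948, 0.32, 0.0, -0.0]
wrist_force: [0.0, -0.7, -1.3]
grip_width: 0.0266
gripper_force: 59.1
[0.49607899 0.37014915 0.17097372] [ 0.00517975 -0.67525347 -1.34850913] 37.26635345487327 [ 7.52427431e-05  1.95529170e-03  1.71886850e-03  2.66171607e-03
  1.38832175e-03 -1.06811968e-03]
rim [248.90160897 263.55283154]
mouth [255.64340533 235.57247612]
```

View pics/s5.png

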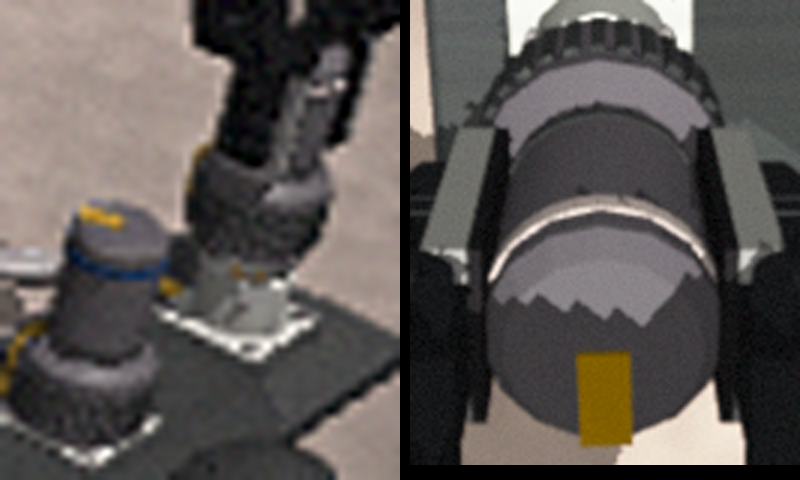

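The left crop shows the ring (258,215) centred over the bare barrel (240,290), with a gap and nothing touching. The right crop shows the socket flange (508–692) centred behind the ring, with the stripe (605,400) on the mark side. The arm is at rest, so I'm handing in.

```bash
python3 -c "
from workcell import job
print(job.close_job())"
```

```text
the job is handed in; nothing more can be done
None
```

I handed the job in with the grey plug held still and upright about 1 cm above the free left socket, centred to within about a millimetre, its yellow rib on the mark side, and no sign of contact on the way; the judge returned no verdict.

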